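# Load the steriliser tray with the drained instruments and close it

### The job

The cleaned ring-handled forceps and the steel spatula are draining on the slanted wire rack. Lay each flat in its own shaped bed in the open steriliser tray, setting it down rather than letting it drop, then close the tray's lid completely. Do not shift the pump bottle, the plaster roll or the black marker.

Things in the scene. Friction and masses are not known exactly. Their poses are not given: they have to be found in the camera images.
- tray: Open steel steriliser tray, 150 (its x) x 166 (its y) mm, fixed; origin at the centre of its underside, on the table; z up, +x to the hinged side, away from the robot (yaw -0.42 to 0.02). Rim 32 mm high, floor 6 mm. Two beds side by side along its y, of grey blocks at y = 22 to 80 and -80 to -44 mm; between them an open trough, free to the floor over the whole width, for the fingers.
- forceps_bed (a point): Centre of the forceps' bed, (-29.5, 0, 18) mm in the tray's frame, on top of its blocks; axes as the tray's. Channel 16 mm wide at the +y end (jaws), 71 mm at the -y end (rings), 150 mm long between end stops; cheeks and stops 8 mm high. Lying home, the forceps have their origin here and their +y axis along the tray's -y.
- spatula_bed (a point): Centre of the spatula's bed, (27, 0, 18) mm in the tray's frame, on top of its blocks; axes as the tray's. Channel 33 mm wide at the +y end (blade), 22 mm at the -y end (handle), 150 mm long between end stops; cheeks and stops 8 mm high. Lying home, the spatula has its origin here and its +y axis along the tray's -y.
- lid (a joint): Angle of the tray's lid, rad: 0 shut, 1.75 to 1.88 at the start (leaning back a little), 1.92 stop. Stiff friction hinge: it stays where left; 1 to 3 N at the edge move it. Slotted steel sheet 3 mm thick, 154 mm from hinge to front edge, 166 mm wide, solid over the last 24 mm along that edge; a 44 mm wide tab stands out 14 mm beyond the edge's middle.
- lid_hinge (a point): Middle of the lid's hinge line (which runs along the tray's y), at (79, 0, 32) mm in the tray's frame. Its orientation is the lid's: shut, the lid runs from here along -x.
- lid_edge (a point): Middle of the lid's front edge on its outer face (the face that is on top when shut), 154 mm from the hinge.
- rack: Slanted drying rack of 7 mm steel wire in a white drip pan 160 x 196 mm, fixed; origin at the centre of its underside, +x away from the robot (yaw up to 0.15 either way). Its rest plane rises toward +x at 30 degrees. Instruments lie handle up the slope, head against the foot lip, in two lanes 45 mm left and right of the middle; which is where varies.
- rack_gap (a point): Middle of the rack's rest plane, 79 mm up the slope from the lip. The two bars that carry the instruments are 47 mm up and down the slope from here; between them the rack is open underneath for 40 mm. Guide pins 12 mm high stand on the lower bar, 21 mm either side of each lane's middle.
- forceps: Steel ring-handled tube clamp forceps, rigid, 138 mm long, 62 mm wide over the rings, about 5 mm thick, 40 g. Origin at the middle of its underside, +y toward the rings, z out of its upper face (on the rack +y points up the slope). Jaws (7 mm wide together) from y = -68 to -18, shanks (22 mm wide together) from y = 2 to 32, rings from y = 41 to 69 mm.
- forceps_grip (a point): Grasp point on the forceps: middle of the two shanks, (0, 17, 2.5) mm in its frame; 22 mm wide across its x.
- forceps_rings (a point): Middle of the forceps' ring end, (0, 55, 2.5) mm in its frame.
- spatula: Flat steel ointment spatula, 138 mm long, 60 g. Origin at the middle of its underside, +y toward the handle's end, z out of its upper face (on the rack +y points up the slope). Blade 24 mm wide, 3 mm thick, from y = -69 to -9; handle 12 mm wide, 7 mm thick, from y = -4 to 69 mm.
- spatula_grip (a point): Grasp point on the spatula's handle, (0, 15, 3.5) mm in its frame; 12 mm wide across its x.
- spatula_end (a point): Near the end of the spatula's handle, (0, 60, 3.5) mm in its frame.
- gel_bottle: White pump bottle, 66 x 58 x 188 mm, standing beyond the tray on its right; bystander. Origin at the centre of its underside.
- plaster_roll: Roll of sticking plaster, 41 mm across, 25 mm high, lying to the right; bystander. Origin at the centre of its underside.
- marker: Black marker pen, 136 mm long, 14 mm thick, lying right of the tray; bystander. Origin at its middle, underside.

How it is judged:
On the way, in this order (a step that is already met when the one before it is completed fails the run):
1. one of the two instruments lies flat in its own bed, handle to the tray's -y end, let go (((x of forceps in the frame of forceps_bed between -0.007 and 0.007 m and y of forceps in the frame of forceps_bed between -0.008 and 0.008 m and z of forceps in the frame of forceps_bed between -0.004 and 0.0035 m and angle between forceps's own z axis and vertical below 0.08 rad and y of forceps_rings in the frame of forceps_bed below -0.03 m and contact force between forceps and the fingers below 0.05 N and linear speed of forceps below 0.02 m/s) or (x of spatula in the frame of spatula_bed between -0.007 and 0.007 m and y of spatula in the frame of spatula_bed between -0.008 and 0.008 m and z of spatula in the frame of spatula_bed between -0.004 and 0.0035 m and angle between spatula's own z axis and vertical below 0.08 rad and y of spatula_end in the frame of spatula_bed below -0.03 m and contact force between spatula and the fingers below 0.05 N and linear speed of spatula below 0.02 m/s))), for 0.2 s.
2. both instruments lie flat in their own beds, let go (x of forceps in the frame of forceps_bed between -0.007 and 0.007 m and y of forceps in the frame of forceps_bed between -0.008 and 0.008 m and z of forceps in the frame of forceps_bed between -0.004 and 0.0035 m and angle between each of forceps, spatula's own z axis and vertical below 0.08 rad and y of forceps_rings in the frame of forceps_bed below -0.03 m and contact force between each of forceps, spatula and the fingers below 0.05 N and linear speed of each of forceps, spatula below 0.02 m/s and x of spatula in the frame of spatula_bed between -0.007 and 0.007 m and y of spatula in the frame of spatula_bed between -0.008 and 0.008 m and z of spatula in the frame of spatula_bed between -0.004 and 0.0035 m and y of spatula_end in the frame of spatula_bed below -0.03 m), for 0.2 s.
At the end, for the whole second after the job is handed in: Forceps and spatula each rest flat in their own bed (within 7 mm across, 8 mm along, 3.5 mm above or 4 mm below its centre; face up within 0.08 rad; handle at the tray's -y end), still and let go; lid shut below 0.04 rad and still (all of step 2 and value of joint lid below 0.04 rad and velocity of joint lid between -0.05 and 0.05 rad/s); the robot touches nothing.
It fails at once if the forceps are dropped or flung (over 0.6 m/s out of the fingers) (contact force between forceps and the fingers below 0.02 N and linear speed of forceps above 0.6 m/s).
It fails at once if the spatula is dropped or flung (over 0.6 m/s out of the fingers) (contact force between spatula and the fingers below 0.02 N and linear speed of spatula above 0.6 m/s).
It fails at once if the pump bottle is shifted by more than 30 mm (distance of gel_bottle from where it was at the start of the episode above 0.03 m).
It fails at once if the plaster roll is shifted by more than 30 mm (distance of plaster_roll from where it was at the start of the episode above 0.03 m).
It fails at once if the black marker is shifted by more than 30 mm (distance of marker from where it was at the start of the episode above 0.03 m).
It also fails if it takes over 67 s, if anything falls off the work surface, if the arm or the gripper's body presses on something with over 40 N, if the wrist force passes 120 N, or if a joint passes its speed limit or range.

### The arm

A 6-joint arm with a two-finger parallel gripper is mounted at the origin on a cart in front of the work surface, level with it; the furniture and walls round the work are solid. World frame = base frame: x ahead of the robot, y to its left, z up, the work surface at z = 0. Lengths are in m, angles in rad, forces in N, time in s.
With the tool pointing down it reaches from about 0.25 to 0.775 m from the base axis. Payload 8.9 kg.
Tool frame: the origin (TCP) lies at the very end of the fingers, on their centre line; the grasp point (between the pads) lies behind it (env.pinch_z is the z of the grasp point in the tool frame, in m); z points along the fingers, y is the line along which they close (so a half turn about z gives the same grasp; the last joint's range is limited). The gripper opens to 85 mm and grips with 20 to 120 N. Pads are 22 mm wide; open, the fingers measure 114 mm over their backs; the gripper's body (76 mm by 85 mm) begins 54 mm behind the grasp point. The pads swing forward as they close: fully open they stand 13 mm farther back than shut.
Start: joints at [1.17, 0.291, -0.153, 1.127, 0, 1.431], TCP at [0.136, 0.507, 0.231] pointing down, gripper open.
Joint ranges: [-2.52, 2.52], [-0.91, 1.74], [-1.3, 1.37], [-1.96, 2.02], [-1.52, 1.47], [-3.14, 3.14]. Speed limits (rad/s): [2.22, 2.22, 2.79, 3.14, 3.14, 3.14].

### API

Orientations are given as [roll, pitch, yaw] about the fixed x, y, z axes, in that order (R = Rz(yaw) Ry(pitch) Rx(roll)).
In Python, from bench import env gives the robot as it stands.
- The arm moves only by the shell command python3 -m jog 'ROWS' [FORCE]. ROWS is a JSON list of rows, 1 to 10 of them, each of 5 numbers: dx, dy, dz in m, then a turn about the tool's z in rad, then the finger opening in m; each row shifts and turns the commanded pose from where the row before left it, along the tool's axes as they then stand; what a row does not reach is not made up. A row lasts 1/8 s, in which the tool goes at most 0.0625 m and 0.188 rad, less where a joint would pass 70% of its speed; a pose out of reach is approached as far as the arm can. The fingers move at their own pace and stop on an object; FORCE is the grip in N (left out, the last holds). Time passes only in rows, so rows that do not move let the fingers close. It prints the time, the measured TCP pose, the force, the opening and the grip force at its end.
- env.read_state(): the state, without advancing time (a new reading comes with each control period).
- env.snapshot(name): name is "side" or "top"; returns a dict with "color" (480x640x3 uint8, blue, green, red), "depth" (480x640 float32, m along the optical axis (not along the pixel's ray), 0 where there is no reading), "vertical_fov" (degrees; the focal length in pixels is half the picture's height over the tangent of half this angle, whatever the lens; pixels are square), "cx", "cy" (the principal point, pixels), "T" (4x4, takes a point from camera to world coordinates). Camera axes: x right, y down, z forward; pixel columns grow to the right and rows downward; lengths in m; the calibration is good to about 2 mm. A picture is of the moment at which its call begins.
- env.sign_off(): hands the job in; it is judged then, once.
The state is a dict: "t": time; "joint_positions": joint angles; "joint_velocities": joint speeds; "joint_torque": joint torques, N m; "tool_pos": TCP position; "tool_rot": TCP orientation; "force": force on the tool from outside, world axes, zero at the start; "wrist_torque": the same for the moment, N m; "grip_width": finger opening in m; "finger_force": force on a finger pad.
Only numpy, scipy, OpenCV 4.12 (cv2) and the standard library are available. Lean on these libraries where they do the work, as an engineer would, in place of code of your own. Each camera call takes 0.05 s, during which the arm holds its last target. There are 200 camera calls.

## Working session

There is one attempt and no reset: what is moved stays moved. The work goes in short steps, Python scripts to look and compute and a shell command to move; the robot and the scene stay as the last step left them, time stands still between calls to the robot, and variables do not carry over. Pictures are saved under pics/ and viewed, at most 10 in all, crops included, and the job is handed in when it is done.

```bash
ls; mkdir -p pics
cat > h.py <<'E'
import numpy as np, cv2
from bench import env
def snap(n):
    s=env.snapshot(n); s['f']=240/np.tan(np.radians(s['vertical_fov'])/2); return s
def cloud(s):
    v,u=np.mgrid[:480,:640]; d=s['depth']
    p=np.stack([(u-s['cx'])/s['f']*d,(v-s['cy'])/s['f']*d,d],-1)
    return p@s['T'][:3,:3].T+s['T'][:3,3]
def ray(s,u,v,z):
    r=s['T'][:3,:3]@np.array([(u-s['cx'])/s['f'],(v-s['cy'])/s['f'],1]); o=s['T'][:3,3]
    return o+r*(z-o[2])/r[2]
E
python3 - <<'E'
from h import *
for n in('top','side'):
    s=snap(n); cv2.imwrite(f'pics/{n}0.png',s['color']); np.savez(f'pics/{n}0.npz',P=cloud(s),**s)
    print(n,s['vertical_fov'],s['cx'],s['cy'],s['T'].round(3).tolist(),(s['depth']>0).mean())
print(env.pinch_z,env.read_state())
E
```

```text
pics
top 46.419536383827776 319.330479468702 240.88582463466145 [[-0.0, -0.987, 0.158, 0.356], [-1.0, -0.003, -0.022, -0.242], [0.022, -0.158, -0.987, 1.203], [0.0, 0.0, 0.0, 1.0]] 0.9958919270833333
side 50.00858852309361 311.0912105030656 243.02422101100998 [[0.986, -0.073, 0.151, 0.39], [-0.167, -0.493, 0.854, -1.108], [0.012, -0.867, -0.498, 0.581], [0.0, 0.0, 0.0, 1.0]] 0.9722786458333333
-0.0187 {'t': 0.1, 'joint_positions': array([ 1.16969077e+00,  2.91228167e-01, -1.54052205e-01,  1.12672105e+00,
        2.36713537e-05,  1.43148130e+00]), 'joint_velocities': array([-0.00091254, -0.0006928 ,  0.00063435, -0.00054608,  0.00070435,
        0.00057663]), 'joint_torque': array([ 1.76124195e-03, -5.37975812e+01,  3.31920111e+01,  9.26248846e-03,
       -2.27644823e-04,  7.73550312e-06]), 'tool_pos': array([0.13571307, 0.50673858, 0.23078705]), 'tool_rot': array([-3.14040252e+00, -1.90787306e-04,  2.87980200e+00]), 'force': array([-0.33963431, -0.36274813, -0.61073649]), 'wrist_torque': array([ 0.05364441, -0.01631599,  0.0222183 ]), 'finger_force': 0.0, 'grip_width': 0.08552868248690335}
```

View pics/top0.png

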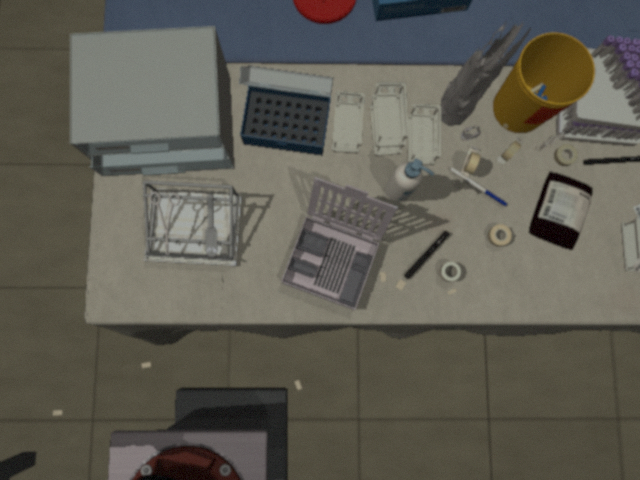

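View pics/side0.png

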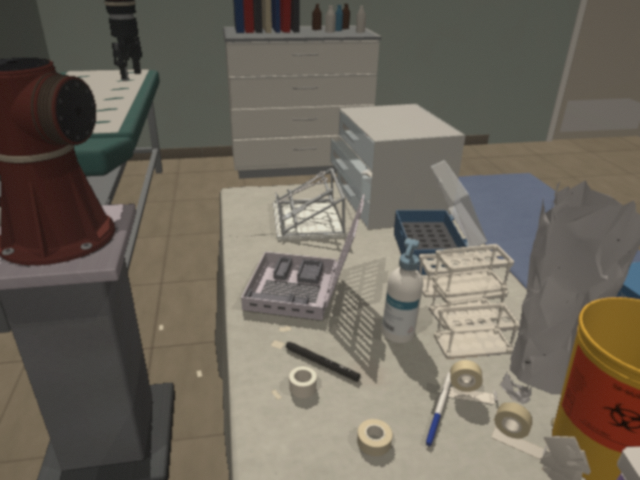

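The top view shows the rack around (190,222), with the spatula in the right lane (col ~212) and the forceps in the left. The tray is at about (330,265) with the lid behind it, the marker at (427,255), the plaster roll at (452,271) and the bottle at (407,178). Next I'll zoom in on both cameras and check the depth.

Run:
```python
from h import *
t=cv2.imread('pics/top0.png');s=cv2.imread('pics/side0.png')
R=lambda im,u,v,w,h,k:cv2.resize(im[v:v+h,u:u+w],None,fx=k,fy=k,interpolation=cv2.INTER_CUBIC)
a=R(t,140,172,105,100,3.8);b=R(t,275,172,120,145,3.8)
c=np.zeros((600,800,3),np.uint8)
a=cv2.convertScaleAbs(a,alpha=1.3)
c[:a.shape[0],:a.shape[1]]=a;c[:b.shape[0],400:][:, :b.shape[1]]=b[:600,:400]
d=R(s,265,165,90,80,2.7);c[382:382+d.shape[0],:d.shape[1]]=d
cv2.imwrite('pics/z.png',c)
P=np.load('pics/top0.npz')['P']
np.set_printoptions(linewidth=250)
print('z mm rack rows');print((P[180:268:5,144:244:4,2]*1000).round().astype(int))
print('tray');print((P[176:312:6,278:396:5,2]*1000).round().astype(int))
```

```text
z mm rack rows
[[ 99 101  -1   1  -2   0   0  -4  -1  -1  -4   0   6  -1  -1  -6  -1   1   0  -1   4  -5   4   3   0]
 [ 97  73  -2   1   4  -3   0  -3   4  96  95  98  96  99  98  99  96 101 100  98  97  99  94  -2   0]
 [ 87  -2  10  16   5   5   4   5   4  12   9  13   9  15  12  10  -2  -2  -3  -1  -1  -2  94   1   3]
 [ 91  90  92  91  88  88  93  94  90  89  85   6   7   3   6   2  99 101   6   6   4   4  91  23  12]
 [ 76   2  90   7  92   2   4   5   6   3   2   5   3   8   4   4  97  94  87  87  87  85  88  14   8]
 [ 74  -3   5   8   3   4   4  82   3   7   5   7   6   4  -1   8  89  87   3   4   5   1  77  10  11]
 [ 67  -3   7   6  80   5   7   8  10   4   2   2   6   5   1   5  85  85   1   2   6   8  76  10   8]
 [ -2  -3  10   4   6   5   1   1   4   5   4   2   2   1   5   4  80  82   3   5   1   0  66  11   2]
 [  1  54  13   4   5   7  71   7   4   1   7   1   3   3   4   1  72  75   4   7   6   4  62   9  -1]
 [ -5  45  11   5   6  62  63   2   4   5   7   7   5   7   2   5  71  71   2   2   6   3  59   4   4]
 [  2  46  17   0   3  55  59   3   0   4   7   4   1  
[... 2904 characters left out ...]
  7    7    5    5   10   10    1   21   24   20   29   -1    0    1    1    3    3]
 [   0    1   30    7   10    4    5   11    8    8    8   10    6    8   16   25   19   30   -1    3    0   -1   -2   -1]
 [  -2    2    1    2   -3   17    7    6   11    7    6    7    9   19   16   20   32    0    0    2   -1    1   -5    2]
 [  -2    2    2   -6    1   -2   -1    1    0   32    8    7    7   21   18   21   26    3    4    0    0    4    0   -3]
 [   2    2    2    1   -1   -1    0    1    1    2    1    3   32   23   27   20    5   -5    5   -3   -3   -1   -3    2]
 [  -1    0    1   -1    2    5    2    4   -4   -3    3    0    1    2    0   37   -3    0    3    2    0   -1    4    0]]
```

View pics/z.png

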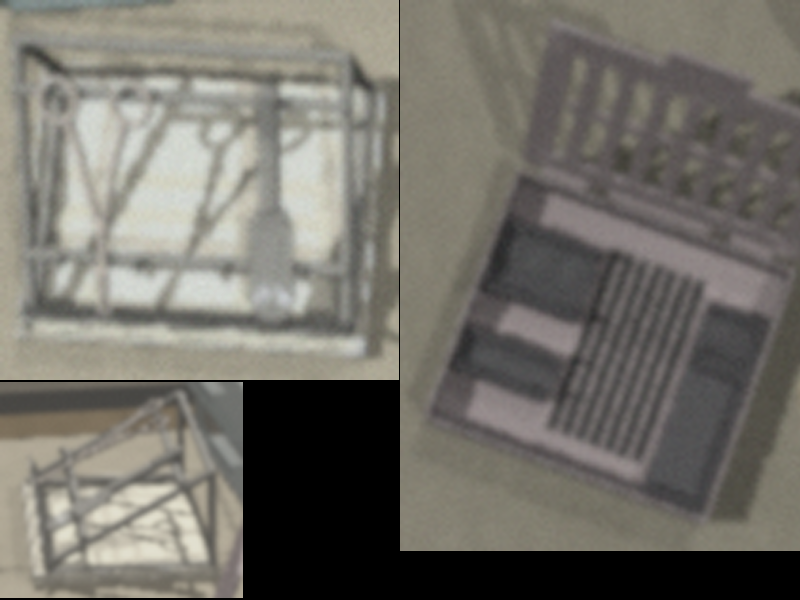

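The zoom shows the forceps rings at crop (57,105) and (130,108) with the jaws at (103,312). The spatula axis is at crop x≈268, and the tray corners are at (520,175), (790,270), (705,515) and (432,415). Now I'll fit the geometry from the cloud.

Run:
```python
from h import *
d=np.load('pics/top0.npz');P=d['P'];img=d['color'];S={k:d[k] for k in('f','cx','cy','T')}
v,u=np.mgrid[:480,:640]
px=lambda x,y:(140+x/3.8,172+y/3.8)
# tray: rim corners by ray + rim fit
C=[ray(S,275+x/3.8,172+y/3.8,.032) for x,y in((120,175),(390,270),(305,515),(32,415))]
print('tray corners BL BR FR FL',np.round(C,4).tolist(),[round(float(np.linalg.norm(C[i]-C[(i+1)%4])),4) for i in range(4)])
m=(P[...,2]>.012)&(P[...,2]<.04)&(u>270)&(u<395)&(v>190)&(v<312)
m=cv2.morphologyEx(m.astype(np.uint8),cv2.MORPH_OPEN,np.ones((2,2)))
q=P[m>0][:,:2].astype(np.float32)
# iterative edge fit: outermost points in tray frame
yaw=np.arctan2(*(C[0]-C[3])[[1,0]]);c=np.mean(C,0)[:2]
print('yaw0',yaw,'c0',c)
r=P[(P[...,2]>.024)&(P[...,2]<.042)&(u>270)&(u<395)&(v>190)&(v<315)]
for it in range(4):
    R=np.array([[np.cos(yaw),-np.sin(yaw)],[np.sin(yaw),np.cos(yaw)]]);l=(r[:,:2]-c)@R
    L=l[(abs(l[:,1]-81)<9e9)&(abs(l[:,1]-.081)<.008)&(abs(l[:,0])<.065)];Q=l[(abs(l[:,1]+.081)<.008)&(abs(l[:,0])<.065)];F=l[(abs(l[:,0]+.073)<.008)&(abs(l[:,1])<.07)]
    a=np.polyfit(L[:,0],L[:,1],1);b=np.polyfit(Q[:,0],Q[:,1],1);e=np.polyfit(F[:,1],F[:,0],1)
    print(len(L),len(Q),len(F),a,b,e)
    yaw+=(a[0]+b[0]-e[0])/3*1; c=c+R@np.array([e[1]+.0735,(a[1]+b[1])/2])
print('tray',c,yaw)
# lid plane points: angle
R=np.array([[np.cos(yaw),-np.sin(yaw)],[np.sin(yaw),np.cos(yaw)]])
l=np.c_[(P[...,:2].reshape(-1,2)-c)@R,P[...,2].ravel()]
k=l[(l[:,2]>.06)&(l[:,2]<.215)&(abs(l[:,1])<.085)&(l[:,0]>.06)&(l[:,0]<.16)]
p=np.polyfit(k[:,2],k[:,0],1);res=k[:,0]-np.polyval(p,k[:,2]);k=k[abs(res)<.006];p=np.polyfit(k[:,2],k[:,0],1)
print('lid angle',np.pi/2+np.arctan(p[0]),'x@32',np.polyval(p,.032),'maxz',np.percentile(k[:,2],99.5))
# rack instruments
def report(n,pts):
    for x,y,z in pts: print(n,(x,y),ray(S,*px(x,y),z).round(4))
for n,(u0,u1,v0,v1) in {'spat handle':(205,216,196,226),'spat blade':(203,219,230,254),'fc L':(148,165,190,240),'fc all':(148,182,190,254)}.items():
    w=(u>=u0)&(u<u1)&(v>=v0)&(v<v1)&(P[...,2]>.022)
    q=P[w]; 
    if n.startswith('spat'):
        for vv in range(v0,v1,5):
            s=P[vv:vv+5,u0:u1].reshape(-1,3);s=s[s[:,2]>.03];print(n,vv,s.mean(0).round(4),len(s),'y',s[:,1].min().round(4),s[:,1].max().round(4))
print('corners pan'); report('pan',[(20,335,0.01),(365,355,.01)])
report('rings',[(57,105,.088),(130,108,.088)]);report('jawtip',[(103,312,.03)]);report('spat tips',[(268,85,.1),(268,318,.03)])
for nm,(a,b,cc,dd) in {'bottle':(390,430,155,205),'marker':(400,455,228,282),'roll':(438,468,258,288)}.items():
    s=P[cc:dd,a:b].reshape(-1,3);s=s[s[:,2]>.012];print(nm,s.min(0).round(3),s.max(0).round(3),s.mean(0).round(3))
```

```text
tray corners BL BR FR FL [[0.5921, -0.2408, 0.032], [0.5386, -0.3918, 0.032], [0.4026, -0.3428, 0.032], [0.4573, -0.1928, 0.032]] [0.1601, 0.1446, 0.1596, 0.1431]
yaw0 -0.3420235713327049 c0 [ 0.49767904 -0.29204496]
164 191 119 [-0.02024497  0.08077891] [-0.02115215 -0.07756768] [-0.02138981 -0.07226605]
161 197 115 [-0.01327253  0.07939953] [-0.0118757  -0.07896574] [-0.02719654 -0.07352965]
161 197 115 [-0.01395147  0.07918375] [-0.01255475 -0.07918292] [-0.02651517 -0.07350457]
161 197 115 [-0.01395444  0.0791834 ] [-0.01255771 -0.07918328] [-0.02651219 -0.07350001]
tray [ 0.49942213 -0.29073021] -0.3480069048309077
lid angle 1.8433086726332801 x@32 0.07826391454912032 maxz 0.1950975249483068
spat handle 196 [ 0.6197 -0.0464  0.0954] 47 y -0.0557 -0.0344
spat handle 201 [ 0.6103 -0.0465  0.0921] 30 y -0.0522 -0.041
spat handle 206 [ 0.601  -0.0459  0.0871] 30 y -0.0509 -0.0406
spat handle 211 [ 0.5918 -0.0453  0.0818] 30 y -0.0507 -0.0397
spat handle 216 [ 0.5749 -0.0513  0.1139] 30 y -0.2423 -0.0389
spat handle 221 [ 0.5662 -0.0504  0.1073] 31 y -0.2423 -0.0384
spat blade 230 [ 0.5568 -0.0431  0.0577] 56 y -0.0541 -0.0308
spat blade 235 [ 0.5473 -0.0426  0.0517] 55 y -0.0538 -0.0315
spat blade 240 [ 0.5356 -0.0442  0.0617] 72 y -0.2423 -0.0245
spat blade 245 [ 0.528  -0.0411  0.0398] 55 y -0.0524 -0.0298
spat blade 250 [ 0.5184 -0.041   0.0353] 51 y -0.0516 -0.0297
corners pan
pan (20, 335) [0.5037 0.1028 0.01  ]
pan (365, 355) [ 0.4928 -0.0905  0.01  ]
rings (57, 105) [0.6177 0.0665 0.088 ]
rings (130, 108) [0.6162 0.0277 0.088 ]
jawtip (103, 312) [0.5141 0.052  0.03  ]
spat tips (268, 85) [ 0.6263 -0.0474  0.1   ]
spat tips (268, 318) [ 0.511 -0.039  0.03 ]
bottle [ 0.356 -0.512  0.012] [ 0.739 -0.242  1.203] [ 0.659 -0.442  0.121]
marker [ 0.356 -0.557  0.012] [ 0.568 -0.242  1.203] [ 0.502 -0.506  0.044]
roll [ 0.356 -0.567  0.013] [ 0.502 -0.242  1.203] [ 0.48  -0.543  0.035]
```

```bash
cat >> h.py <<'E'
def go(x,y,z,yaw=None):
    s=env.read_state(); p=s['tool_pos']; w=s['tool_rot'][2]
    t=0 if yaw is None else -((yaw-w+np.pi)%(2*np.pi)-np.pi)
    a=w-t; d=np.array([x,y,z])-p; c,n=np.cos(a),np.sin(a)
    print('t',round(s['t'],2),'pos',p.round(4),'yaw',round(w,3),'rp',s['tool_rot'][:2].round(3),'grip',round(s['grip_width'],4),s['finger_force'])
    print('TURN',round(t,3),'then MOVE',[round(v,4) for v in(c*d[0]+n*d[1],n*d[0]-c*d[1],-d[2])])
E
python3 -c "
from h import *
go(.585,.048,.2,3.085)"
```

```text
t 0.1 pos [0.1357 0.5067 0.2308] yaw 2.88 rp [-3.14 -0.  ] grip 0.0855 0.0
TURN -0.205 then MOVE [np.float64(-0.4745), np.float64(-0.4326), np.float64(0.0308)]
```

```bash
python3 -m jog '[[0,0,0,-0.1025,0.045],[0,0,0,-0.1025,0.045],[-0.047,0.0432,0.003,0,0.045],[-0.047,0.0432,0.003,0,0.045],[-0.047,0.0432,0.003,0,0.045],[-0.047,0.0432,0.003,0,0.045]]' 25; python3 -c "
from h import *
go(.585,.048,.2,3.085)"
```

```text
t: 0.85
tool_pos: [0.3305, 0.6663, 0.2192]
tool_rot: [3.141, -0.0, 3.085]
force: [0.1, 1.5, 0.6]
grip_width: 0.045
finger_force: 0.0
t 0.85 pos [0.3305 0.6663 0.2192] yaw 3.085 rp [ 3.141 -0.   ] grip 0.045 0.0
TURN -0.0 then MOVE [np.float64(-0.2891), np.float64(-0.603), np.float64(0.0192)]
```

```bash
python3 -m jog '[[-0.02,-0.05,0,0,0.045],[-0.02,-0.05,0,0,0.045],[-0.02,-0.05,0,0,0.045],[-0.02,-0.05,0,0,0.045],[-0.02,-0.05,0,0,0.045],[-0.02,-0.05,0,0,0.045],[-0.02,-0.05,0,0,0.045],[-0.02,-0.05,0,0,0.045],[-0.025,-0.05,0,0,0.045],[-0.025,-0.05,0,0,0.045]]';python3 -c "
from h import *
go(.585,.048,.12,3.085)"
```

```text
t: 2.1
tool_pos: [0.5106, 0.1526, 0.2194]
tool_rot: [3.142, -0.0, 3.085]
force: [0.6, 0.5, -0.0]
grip_width: 0.045
finger_force: 0.0
t 2.1 pos [0.5106 0.1526 0.2194] yaw 3.085 rp [ 3.142 -0.   ] grip 0.045 0.0
TURN -0.0 then MOVE [np.float64(-0.0802), np.float64(-0.1002), np.float64(0.0994)]
```

```bash
python3 -m jog '[[-0.04,-0.05,0,0,0.045],[-0.04,-0.05,0.02,0,0.045],[0,0,0.04,0,0.045],[0,0,0.04,0,0.045],[0,0,0,0,0.045]]';python3 -c "
from h import *
go(.585,.048,.058,3.085)
s=snap('side');cv2.imwrite('pics/s1.png',cv2.resize(s['color'][90:270,220:440],None,fx=3.3,fy=3.3,interpolation=2))"
```

```text
t: 2.72
tool_pos: [0.5785, 0.0546, 0.1181]
tool_rot: [-3.141, -0.006, 3.084]
force: [-0.3, -1.0, 1.0]
grip_width: 0.0452
finger_force: 0.0
t 2.73 pos [0.5785 0.0546 0.1181] yaw 3.084 rp [-3.141 -0.006] grip 0.0452 0.0
TURN -0.001 then MOVE [np.float64(-0.0069), np.float64(-0.0062), np.float64(0.0601)]
```

View pics/s1.png

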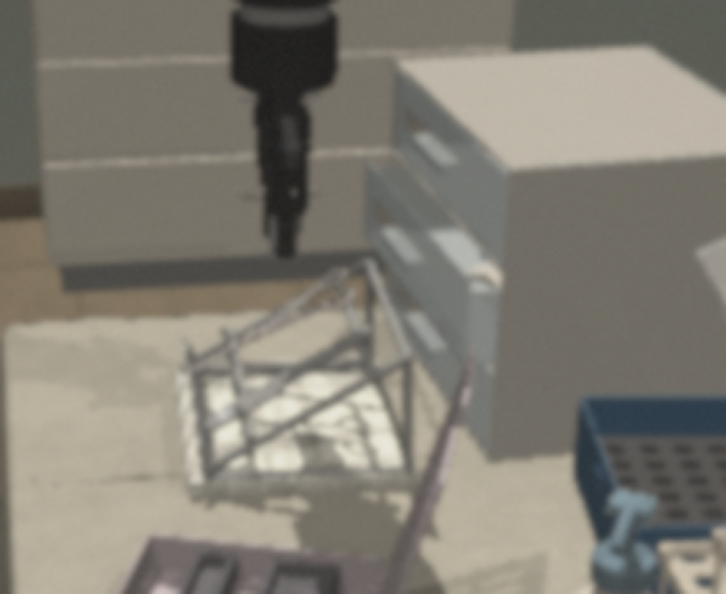

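The fingers, with tips at crop (285,250), are above the middle of the forceps lane and clear of the rack. Next I'll descend and grip.

```bash
python3 -m jog '[[-0.004,-0.004,0,0,0.045],[0,0,0,0,0.045]]' 25;python3 -c "
from h import *
go(.585,.048,.058,3.085)"
```

```text
t: 3.02
tool_pos: [0.5863, 0.0503, 0.1227]
tool_rot: [-3.142, 0.003, 3.085]
force: [0.1, -0.2, -0.2]
grip_width: 0.0448
finger_force: 0.0
t 3.02 pos [0.5863 0.0503 0.1227] yaw 3.085 rp [-3.142e+00  3.000e-03] grip 0.0448 0.0
TURN -0.0 then MOVE [np.float64(0.0012), np.float64(-0.0023), np.float64(0.0647)]
```

```bash
python3 -m jog '[[0,-0.002,0.02,0,0.045],[0,0,0.02,0,0.045],[0,0,0.015,0,0.045],[0,0,0.007,0,0.045],[0,0,0,0,0.045],[0,0,0,0,0.045]]' 25;python3 -c "
from h import *
go(.585,.048,.058,3.085)"
```

```text
t: 3.78
tool_pos: [0.5853, 0.0485, 0.0596]
tool_rot: [-3.142, 0.001, 3.085]
force: [-0.1, -0.3, -0.6]
grip_width: 0.0448
finger_force: 0.0
t 3.77 pos [0.5853 0.0485 0.0596] yaw 3.085 rp [-3.142e+00  1.000e-03] grip 0.0448 0.0
TURN -0.0 then MOVE [np.float64(0.0002), np.float64(-0.0005), np.float64(0.0016)]
```

```bash
python3 -m jog '[[0,0,0,0,0],[0,0,0,0,0],[0,0,0,0,0],[0,0,0,0,0],[0,0,0,0,0],[0,0,-0.005,0,0],[0,0,-0.03,0,0],[0,0,-0.04,0,0],[0,0,-0.04,0,0],[0,0,-0.02,0,0]]' 25;python3 - <<'E'
from h import *
go(.585,.048,.2,3.085)
s=snap('side');np.savez('pics/s2.npz',**s);t=snap('top');np.savez('pics/t2.npz',**t)
c=np.zeros((500,800,3),np.uint8)
# project tcp
def proj(s,p):
    q=np.linalg.inv(s['T'])@np.r_[p,1];return q[0]/q[2]*s['f']+s['cx'],q[1]/q[2]*s['f']+s['cy']
p=env.read_state()['tool_pos'];print(proj(s,p),proj(t,p))
for k,(im,pp) in enumerate(((s,proj(s,p)),(t,proj(t,p)))):
    u,v=int(pp[0]),int(pp[1]);w=cv2.resize(im['color'][v-60:v+60,u-48:u+48],None,fx=4.1,fy=4.1,interpolation=2);c[:w.shape[0],k*400:k*400+w.shape[1]]=w[:500,:400]
cv2.imwrite('pics/held.png',c)
E
```

```text
t: 5.03
tool_pos: [0.5854, 0.0485, 0.1963]
tool_rot: [3.141, 0.002, 3.085]
force: [-0.8, 0.8, -1.3]
grip_width: 0.0211
finger_force: 27.1
t 5.03 pos [0.5854 0.0485 0.1963] yaw 3.085 rp [3.141e+00 2.000e-03] grip 0.0211 27.094649076461792
TURN -0.0 then MOVE [np.float64(0.0003), np.float64(-0.0005), np.float64(-0.0037)]
(np.float64(308.7811945785549), np.float64(136.26267424569062)) (np.float64(148.27775494558534), np.float64(202.94519194535184))
```

View pics/held.png

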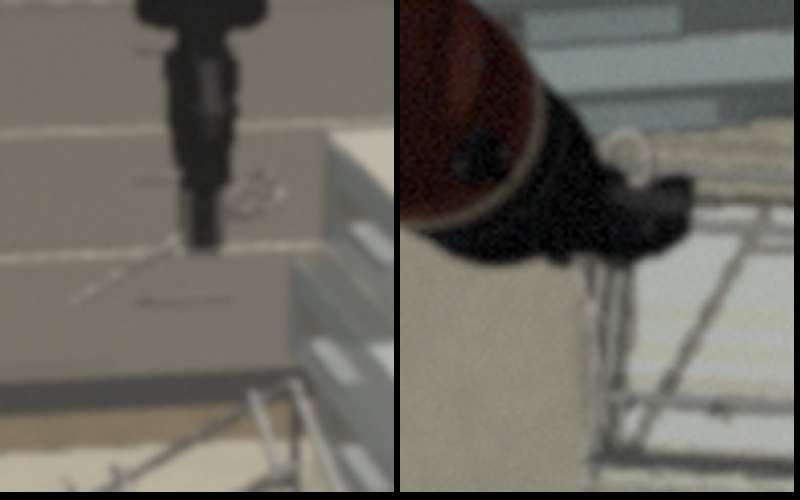

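The forceps are held tilted, with the jaw tip at crop (72,302), the fingertips at (202,248) and the rings around (260,195). I'll compute where they sit in the hand.

Run:
```python
from h import *
s=np.load('pics/s2.npz');p=env.read_state()['tool_pos'];yaw=-.056
n=np.array([-np.sin(yaw),np.cos(yaw),0])
def hit(x,y):
    u,v=260+x/4.1,76+y/4.1
    r=s['T'][:3,:3]@np.array([(u-s['cx'])/s['f'],(v-s['cy'])/s['f'],1]);o=s['T'][:3,3]
    q=o+r*((p-o)@n)/(r@n)-p
    return (q@[np.cos(yaw),np.sin(yaw),0]).round(4),q[2].round(4)
for nm,x,y in(('tip',72,302),('shank at finger',182,241),('rings mid',262,194),('fingertip',202,250)):print(nm,hit(x,y))
go(.4645,-.297,.2,3.085-1.5708-.290)
```

```text
tip (np.float64(-0.0739), np.float64(-0.0308))
shank at finger (np.float64(-0.0104), np.float64(0.0038))
rings mid (np.float64(0.0351), np.float64(0.0302))
fingertip (np.float64(0.0012), np.float64(-0.0018))
t 5.12 pos [0.586  0.0485 0.1963] yaw 3.085 rp [3.141 0.004] grip 0.0211 27.09879755973816
TURN 1.861 then MOVE [np.float64(-0.3662), np.float64(0.0031), np.float64(-0.0037)]
```

```bash
python3 -m jog '[[0,0,0,0.186,0],[0,0,0,0.186,0],[0,0,0,0.186,0],[0,0,0,0.186,0],[0,0,0,0.186,0],[0,0,0,0.186,0],[0,0,0,0.186,0],[0,0,0,0.186,0],[0,0,0,0.186,0],[0,0,0,0.186,0]]' && python3 -m jog '[[-0.03,0,0,0,0],[-0.045,0,0,0,0],[-0.045,0,0,0,0],[-0.045,0,0,0,0],[-0.045,0,0,0,0],[-0.045,0,0,0,0],[-0.045,0,0,0,0],[-0.04,0,0,0,0],[-0.02,0,0,0,0],[0,0,0,0,0]]';python3 -c "
from h import *
go(.4645,-.297,.09,1.224)"
```

```text
t: 6.38
tool_pos: [0.5839, 0.0485, 0.1924]
tool_rot: [-3.139, 0.001, 1.219]
force: [0.2, -0.3, -1.2]
grip_width: 0.0207
finger_force: 27.1
t: 7.62
tool_pos: [0.462, -0.2906, 0.1931]
tool_rot: [-3.14, -0.001, 1.223]
force: [0.2, 1.4, -0.9]
grip_width: 0.0209
finger_force: 27.1
t 7.62 pos [ 0.462  -0.2906  0.1931] yaw 1.223 rp [-3.14e+00 -1.00e-03] grip 0.0209 27.09090828895569
TURN -0.001 then MOVE [np.float64(-0.0052), np.float64(0.0045), np.float64(0.1031)]
```

```bash
python3 -m jog '[[-0.005,0.0045,0.03,0,0],[0,0,0.04,0,0],[0,0,0.04,0,0],[0,0,0.013,0,0],[0,0,0,0,0],[0,0,0,0,0]]';python3 - <<'E'
from h import *
go(.4645,-.297,.012,1.225)
c=np.zeros((500,800,3),np.uint8)
for k,(n,u,v) in enumerate((('side',290,285),('top',330,255))):
    s=snap(n);np.savez(f'pics/p_{n}.npz',**s)
    w=cv2.resize(s['color'][v-60:v+60,u-48:u+48],None,fx=4.1,fy=4.1,interpolation=2);c[:w.shape[0],k*400:k*400+w.shape[1]]=w[:500,:400]
cv2.imwrite('pics/place1.png',c)
E
```

```text
t: 8.38
tool_pos: [0.4662, -0.2968, 0.0724]
tool_rot: [3.139, 0.001, 1.225]
force: [0.2, -0.3, -0.4]
grip_width: 0.0212
finger_force: 27.1
t 8.38 pos [ 0.4662 -0.2968  0.0724] yaw 1.225 rp [3.139e+00 1.000e-03] grip 0.0212 27.084819674491882
TURN 0.0 then MOVE [np.float64(-0.0008), np.float64(-0.0016), np.float64(0.0604)]
```

View pics/place1.png

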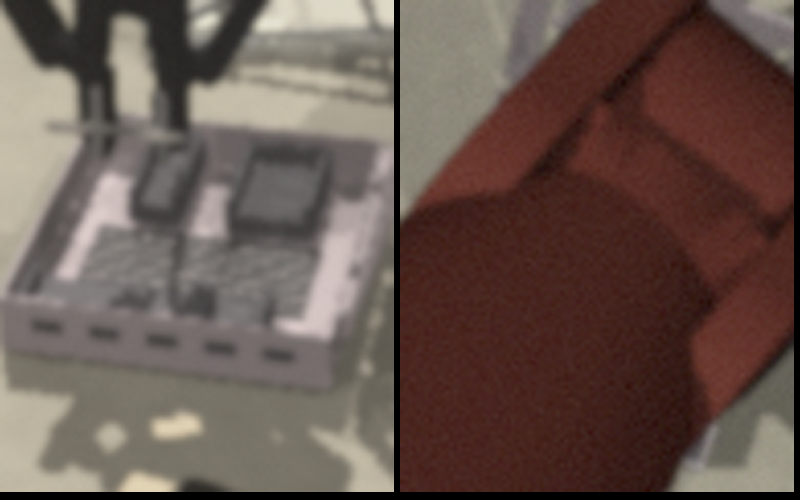

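In the side view the forceps are held over the tray; the rings show edge-on at (50–190,130). The jaw bed block is at about (168,180) and the blade bed at about (280,185). The arm hides the top view, so I'll check the tray pose against the dark blocks in the first top image.

Run:
```python
from h import *
d=np.load('pics/top0.npz');img=d['color'];S={k:d[k] for k in('f','cx','cy','T')}
c=np.array([.498,-.291]);yaw=-.346;R=np.array([[np.cos(yaw),-np.sin(yaw)],[np.sin(yaw),np.cos(yaw)]])
# rectify to tray frame at z=.024, 0.5mm/px, covering +-100mm
K=np.array([[S['f'],0,S['cx']],[0,S['f'],S['cy']],[0,0,1]]);Ti=np.linalg.inv(S['T'])
src=[];dst=[]
for x,y in((-.1,-.1),(.1,-.1),(.1,.1),(-.1,.1)):
    w=np.r_[c+R@[x,y],.022,1];q=K@(Ti@w)[:3];src.append(q[:2]/q[2]);dst.append(((.1-y)*2000,(.1-x)*2000))
H=cv2.getPerspectiveTransform(np.float32(src),np.float32(dst))
w=cv2.warpPerspective(img,H,(400,400),flags=cv2.INTER_CUBIC)
g=cv2.cvtColor(w,cv2.COLOR_BGR2GRAY)
np.set_printoptions(linewidth=220)
# dark profile: columns avg at y in 35..70mm => col (0.1-y)*2000
print('x profile y 35..70 (x from +80 step -4mm)',[(int(80-4*i),int(g[int((.02+.004*i)*2000):int((.02+.004*i)*2000)+8,60:130].mean())) for i in range(41)])
print('x profile y -75..-50',[(int(80-4*i),int(g[int((.02+.004*i)*2000):int((.02+.004*i)*2000)+8,300:350].mean())) for i in range(41)])
for k in(2,4,8):w
for mm in range(-80,80,20):
    w=cv2.line(w,(0,int((100-mm)*2)),(8,int((100-mm)*2)),(0,255,0),1);w=cv2.line(w,(int((100-mm)*2),0),(int((100-mm)*2),8),(0,255,0),1)
cv2.imwrite('pics/rect.png',cv2.resize(w,(600,600)))
```

```text
x profile y 35..70 (x from +80 step -4mm) [(80, 105), (76, 89), (72, 96), (68, 117), (64, 119), (60, 120), (56, 112), (52, 84), (48, 67), (44, 68), (40, 75), (36, 77), (32, 78), (28, 76), (24, 74), (20, 74), (16, 71), (12, 68), (8, 73), (4, 105), (0, 121), (-4, 126), (-8, 125), (-12, 95), (-16, 72), (-20, 69), (-24, 77), (-28, 81), (-32, 77), (-36, 70), (-40, 77), (-44, 112), (-48, 121), (-52, 125), (-56, 130), (-60, 130), (-64, 104), (-68, 86), (-72, 99), (-76, 108), (-80, 115)]
x profile y -75..-50 [(80, 109), (76, 94), (72, 96), (68, 126), (64, 131), (60, 130), (56, 131), (52, 133), (48, 118), (44, 80), (40, 65), (36, 70), (32, 75), (28, 75), (24, 73), (20, 69), (16, 66), (12, 69), (8, 66), (4, 71), (0, 79), (-4, 80), (-8, 79), (-12, 79), (-16, 79), (-20, 79), (-24, 80), (-28, 80), (-32, 79), (-36, 80), (-40, 79), (-44, 80), (-48, 79), (-52, 80), (-56, 79), (-60, 75), (-64, 66), (-68, 70), (-72, 94), (-76, 105), (-80, 114)]
```

View pics/rect.png

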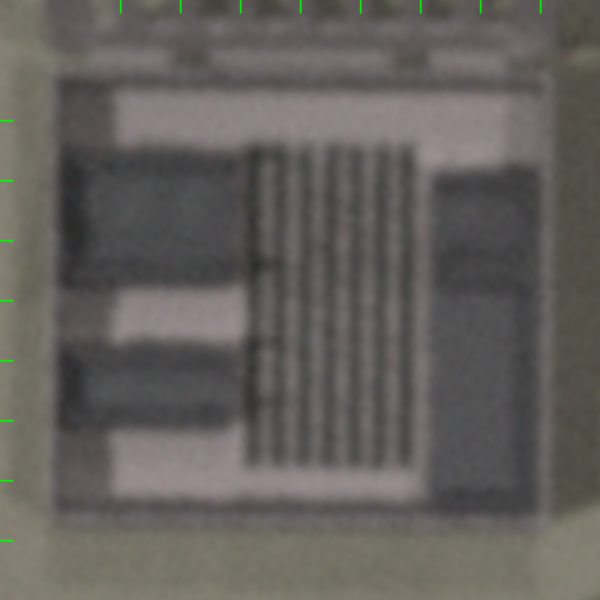

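The rectified view confirms the tray pose: the blade block is centred at x≈27 and the jaw block at x≈-29, and the blocks' edges lie at y≈80 and -44. I'll lower the jaws onto the block and let the forceps pivot in the fingers.

```bash
python3 -m jog '[[-0.0008,-0.0016,0.01,0,0],[0,0,0.01,0,0],[0,0,0.008,0,0],[0,0,0.008,0,0],[0,0,0.006,0,0],[0,0,0,0,0]]' 20;python3 -c "
from h import *
go(.4645,-.297,.0095,1.225);print(env.read_state()['force'])"
```

```text
t: 9.22
tool_pos: [0.4633, -0.2963, 0.0284]
tool_rot: [-3.141, -0.001, 1.225]
force: [0.3, -0.3, 1.6]
grip_width: 0.0212
finger_force: 26.6
t 9.22 pos [ 0.4633 -0.2963  0.0284] yaw 1.225 rp [-3.141e+00 -1.000e-03] grip 0.0212 26.582289934158325
TURN -0.0 then MOVE [np.float64(-0.0003), np.float64(0.0014), np.float64(0.0189)]
[ 0.26843239 -0.28157946  1.55362735]
```

```bash
python3 -m jog '[[0,0.001,0.005,0,0],[0,0,0.005,0,0],[0,0,0.004,0,0],[0,0,0.002,0,0],[0,0,0.001,0,0],[0,0,0,0,0],[0,0,0,0,0]]' 20;python3 -c "
from h import *
go(.4645,-.297,.0095,1.225);print(env.read_state()['force'])
s=snap('side');u,v=290,285;np.savez('pics/p2.npz',**s);cv2.imwrite('pics/place2.png',cv2.resize(s['color'][v-60:v+60,u-60:u+60],None,fx=5,fy=5,interpolation=2))"
```

```text
t: 10.1
tool_pos: [0.4643, -0.2969, 0.012]
tool_rot: [-3.142, -0.0, 1.225]
force: [-0.1, -0.6, 1.9]
grip_width: 0.0212
finger_force: 26.5
t 10.1 pos [ 0.4643 -0.2969  0.012 ] yaw 1.225 rp [-3.142 -0.   ] grip 0.0212 26.545228958129883
TURN -0.0 then MOVE [np.float64(-0.0), np.float64(0.0002), np.float64(0.0025)]
[-0.13823825 -0.5664493   1.89696682]
```

View pics/place2.png

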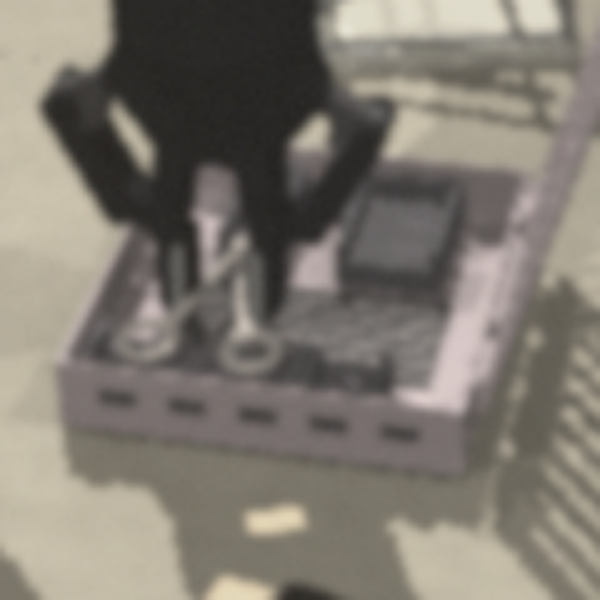

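The forceps now lie nearly flat in the bed, with the rings at (145,340) and (250,350) between the cheeks. I'll go down the last few mm, watching the force.

```bash
for i in 1 2; do python3 -m jog '[[0,0,0.001,0,0],[0,0,0,0,0],[0,0,0,0,0]]' 20 | grep -E "pos|force"; done
```

```text
tool_pos: [0.4644, -0.297, 0.011]
force: [-0.2, -0.8, 1.6]
finger_force: 26.6
tool_pos: [0.4644, -0.297, 0.0099]
force: [-0.7, -1.6, 2.0]
finger_force: 26.6
```

```bash
for i in 1 2; do python3 -m jog '[[0,0,0.001,0,0],[0,0,0,0,0],[0,0,0,0,0]]' 20 | grep -E "pos|force"; done;python3 - <<'E'
from h import *
s=snap('side');P=cloud(s)
c=np.array([.498,-.291]);yaw=-.346;R=np.array([[np.cos(yaw),-np.sin(yaw)],[np.sin(yaw),np.cos(yaw)]])
l=np.c_[(P[...,:2].reshape(-1,2)-c)@R,P[...,2].ravel()]
m=(l[:,2]>.012)&(l[:,2]<.06)&(l[:,0]>-.065)&(l[:,0]<.006)&(l[:,1]<-.035)&(l[:,1]>-.079)
for a in range(-79,-35,5):
    q=l[m&(l[:,1]>a/1000)&(l[:,1]<=(a+5)/1000)];print(a,len(q),np.percentile(q[:,2],[10,50,90]).round(4) if len(q) else '')
E
```

```text
tool_pos: [0.4644, -0.2969, 0.0089]
force: [-1.2, -1.4, 2.0]
finger_force: 26.6
tool_pos: [0.4644, -0.297, 0.0084]
force: [-1.5, 0.6, 8.9]
finger_force: 27.3
-79 1 [0.0245 0.0245 0.0245]
-74 2 [0.0241 0.0242 0.0244]
-69 20 [0.0219 0.023  0.0242]
-64 41 [0.0181 0.0203 0.0236]
-59 55 [0.0172 0.0188 0.0232]
-54 57 [0.0174 0.0189 0.0229]
-49 67 [0.0174 0.0201 0.0238]
-44 20 [0.0172 0.0224 0.0241]
-39 8 [0.0214 0.0221 0.0231]
```

The force jumped as both ends seated, and the ring tops measure z≈23.5 mm, as they should. Now I'll release, retreat and head for the spatula.

```bash
python3 -m jog '[[0,0,-0.001,0,0.024],[0,0,0,0,0.03],[0,0,0,0,0.045],[0,0,0,0,0.045],[0,0,-0.02,0,0.045],[0,0,-0.04,0,0.045],[0,0,-0.05,0,0.045],[0,0,-0.05,0,0.045],[0,0,-0.03,0,0.045]]' 20;python3 -c "
from h import *
go(.582,-.045,.19,3.085)"
```

```text
t: 12.82
tool_pos: [0.4649, -0.2974, 0.2016]
tool_rot: [3.139, 0.001, 1.225]
force: [1.1, -0.3, -0.2]
grip_width: 0.045
finger_force: 0.0
t 12.82 pos [ 0.4649 -0.2974  0.2016] yaw 1.225 rp [3.139e+00 1.000e-03] grip 0.045 0.0
TURN -1.86 then MOVE [np.float64(-0.1026), np.float64(0.2586), np.float64(0.0116)]
```

```bash
python3 -m jog '[[0,0,0,-0.186,0.045],[0,0,0,-0.186,0.045],[0,0,0,-0.186,0.045],[0,0,0,-0.186,0.045],[0,0,0,-0.186,0.045],[0,0,0,-0.186,0.045],[0,0,0,-0.186,0.045],[0,0,0,-0.186,0.045],[0,0,0,-0.186,0.045],[0,0,0,-0.186,0.04]]' && python3 -m jog '[[-0.01,0.03,0,0,0.04],[-0.018,0.045,0,0,0.04],[-0.018,0.045,0,0,0.04],[-0.018,0.045,0,0,0.04],[-0.018,0.045,0,0,0.04],[-0.01,0.03,0,0,0.04],[-0.01,0.018,0,0,0.04],[0,0,0,0,0.04]]'
python3 - <<'E'
from h import *
go(.582,-.045,.06,3.085)
s=snap('top');P=cloud(s)
c=np.array([.498,-.291]);yaw=-.346;R=np.array([[np.cos(yaw),-np.sin(yaw)],[np.sin(yaw),np.cos(yaw)]])
K=np.array([[s['f'],0,s['cx']],[0,s['f'],s['cy']],[0,0,1]]);Ti=np.linalg.inv(s['T']);src=[];dst=[]
for x,y in((-.1,-.1),(.1,-.1),(.1,.1),(-.1,.1)):
    q=K@(Ti@np.r_[c+R@[x,y],.022,1])[:3];src.append(q[:2]/q[2]);dst.append(((.1-y)*2000,(.1-x)*2000))
w=cv2.warpPerspective(s['color'],cv2.getPerspectiveTransform(np.float32(src),np.float32(dst)),(400,400),flags=2)
cv2.imwrite('pics/rect2.png',cv2.resize(w,(600,600)))
E
```

```text
t: 14.08
tool_pos: [0.4643, -0.2968, 0.1988]
tool_rot: [3.141, -0.0, 3.091]
force: [-0.6, -0.5, 0.5]
grip_width: 0.0399
finger_force: 0.0
t: 15.08
tool_pos: [0.5813, -0.0445, 0.1987]
tool_rot: [-3.142, -0.0, 3.086]
force: [0.0, 0.1, 0.8]
grip_width: 0.0402
finger_force: 0.0
t 15.07 pos [ 0.5813 -0.0445  0.1987] yaw 3.086 rp [-3.142 -0.   ] grip 0.0402 0.0
TURN 0.001 then MOVE [np.float64(-0.0007), np.float64(-0.0004), np.float64(0.1387)]
```

View pics/rect2.png

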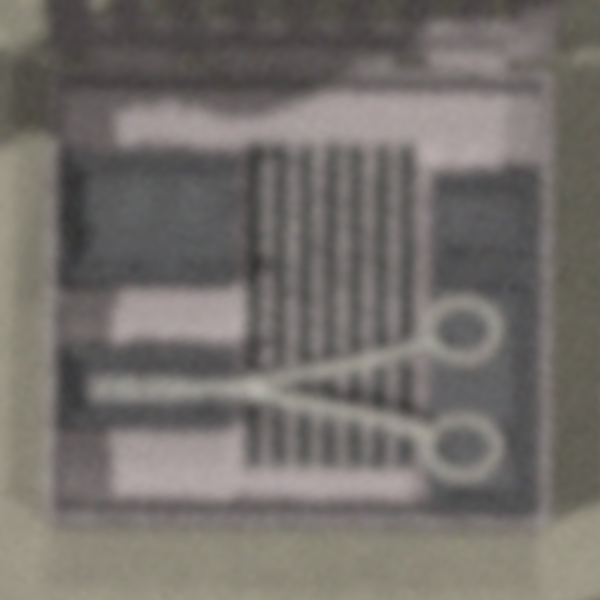

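The forceps are home: tip at y≈+70 mm, rings' end at ≈-68 mm, axis at x≈-29 mm. Next is the spatula.

```bash
python3 -m jog '[[-0.0007,-0.0004,0.04,0,0.04],[0,0,0.04,0,0.04],[0,0,0.03,0,0.04],[0,0,0.02,0,0.04],[0,0,0.008,0,0.04],[0,0,0,0,0.04],[0,0,0,0,0.04]]' 20;python3 -c "
from h import *
go(.582,-.045,.06,3.085)"
```

```text
t: 16.0
tool_pos: [0.5821, -0.0461, 0.0619]
tool_rot: [-3.141, 0.001, 3.084]
force: [0.5, -0.5, 0.1]
grip_width: 0.0397
finger_force: 0.0
t 16.0 pos [ 0.5821 -0.0461  0.0619] yaw 3.084 rp [-3.141e+00  1.000e-03] grip 0.0397 0.0
TURN -0.001 then MOVE [np.float64(0.0002), np.float64(0.001), np.float64(0.0019)]
```

```bash
python3 -m jog '[[0,0.001,0,0,0],[0,0,0,0,0],[0,0,0,0,0],[0,0,0,0,0],[0,0,0,0,0],[0,0,-0.005,0,0],[0,0,-0.03,0,0],[0,0,-0.04,0,0],[0,0,-0.04,0,0],[0,0,-0.02,0,0]]' 25;python3 - <<'E'
from h import *
go(.5183,-.3143,.2,1.225)
s=snap('side');P=cloud(s);p=env.read_state()['tool_pos'];yaw=-.056
n=np.array([-np.sin(yaw),np.cos(yaw),0]);a=np.array([np.cos(yaw),np.sin(yaw),0])
D=P-p;x=D@a;y=D@n;z=D[...,2]
m=(abs(y)<.018)&(abs(x)<.11)&(z<.06)&(z>-.06)&(s['depth']>0)
for k in range(-100,90,8):
    q=m&(x>=k/1000)&(x<(k+8)/1000);print(k,q.sum(),np.percentile(z[q],[5,50,95]).round(4) if q.any() else '')
print('x extent below -.015',x[m&(z<-.015)].min().round(4) if (m&(z<-.015)).any() else None,'max x',x[m].max().round(4))
np.savez('pics/sp.npz',**s)
E
```

```text
t: 17.25
tool_pos: [0.5823, -0.0448, 0.1984]
tool_rot: [-3.141, 0.003, 3.085]
force: [-0.1, 0.2, -2.1]
grip_width: 0.0113
finger_force: 28.3
t 17.25 pos [ 0.5823 -0.0448  0.1984] yaw 3.085 rp [-3.141e+00  3.000e-03] grip 0.0113 28.290559351444244
TURN 1.86 then MOVE [np.float64(-0.2753), np.float64(0.0311), np.float64(-0.0016)]
-100 0 
-92 0 
-84 0 
-76 8 [-0.034  -0.0324 -0.0313]
-68 21 [-0.0316 -0.0284 -0.026 ]
-60 21 [-0.0274 -0.0242 -0.0221]
-52 19 [-0.0219 -0.0198 -0.0166]
-44 21 [-0.0178 -0.0151 -0.0126]
-36 22 [-0.013  -0.0103 -0.0073]
-28 19 [-0.008  -0.0058 -0.0023]
-20 33 [-0.0035  0.0037  0.0484]
-12 60 [0.002  0.0189 0.0433]
-4 37 [0.0002 0.0196 0.0371]
4 33 [0.0003 0.0194 0.0393]
12 17 [0.0174 0.0214 0.0237]
20 19 [0.0213 0.026  0.0291]
28 17 [0.0261 0.0304 0.0333]
36 19 [0.03   0.0335 0.0368]
44 0 
52 0 
60 0 
68 0 
76 0 
84 0 
x extent below -.015 -0.0721 max x 0.1036
```

The spatula is well held, with its tip about 73 mm ahead of the tool axis and its tail about 44 mm behind. Next I'll carry it over.

```bash
python3 -m jog '[[0,0,0,0.186,0],[0,0,0,0.186,0],[0,0,0,0.186,0],[0,0,0,0.186,0],[0,0,0,0.186,0],[0,0,0,0.186,0],[0,0,0,0.186,0],[0,0,0,0.186,0],[0,0,0,0.186,0],[0,0,0,0.186,0]]' && python3 -m jog '[[-0.03,0,0,0,0],[-0.045,0.005,0,0,0],[-0.045,0.005,0,0,0],[-0.045,0.005,0,0,0],[-0.045,0.008,0,0,0],[-0.04,0.008,0,0,0],[-0.02,0,0,0,0],[-0.005,0,0,0,0],[0,0,0,0,0]]';python3 -c "
from h import *
go(.5181,-.3148,.075,1.225)"
```

```text
t: 18.55
tool_pos: [0.5811, -0.0446, 0.1951]
tool_rot: [-3.14, 0.0, 1.219]
force: [0.1, -1.0, -0.2]
grip_width: 0.0111
finger_force: 28.3
t: 19.68
tool_pos: [0.5174, -0.3129, 0.1957]
tool_rot: [-3.141, -0.001, 1.225]
force: [-0.2, 0.1, -1.1]
grip_width: 0.0112
finger_force: 28.3
t 19.68 pos [ 0.5174 -0.3129  0.1957] yaw 1.225 rp [-3.141e+00 -1.000e-03] grip 0.0112 28.290368914604187
TURN 0.0 then MOVE [np.float64(-0.0016), np.float64(0.0013), np.float64(0.1207)]
```

```bash
python3 -m jog '[[-0.0016,0.0013,0.03,0,0],[0,0,0.04,0,0],[0,0,0.035,0,0],[0,0,0.015,0,0],[0,0,0,0,0],[0,0,0,0,0]]' 20;python3 -c "
from h import *
go(.5181,-.3148,.03,1.225);print(env.read_state()['force'])"
```

```text
t: 20.42
tool_pos: [0.5191, -0.3161, 0.0774]
tool_rot: [3.139, 0.001, 1.225]
force: [0.9, -0.2, -0.9]
grip_width: 0.0113
finger_force: 28.3
t 20.43 pos [ 0.5191 -0.3161  0.0774] yaw 1.225 rp [3.139e+00 1.000e-03] grip 0.0113 28.286263346672058
TURN 0.0 then MOVE [np.float64(0.0009), np.float64(-0.0014), np.float64(0.0474)]
[ 0.85929621 -0.1664754  -0.87252101]
```

```bash
python3 -m jog '[[0.0005,-0.0008,0.01,0,0],[0,0,0.01,0,0],[0,0,0.008,0,0],[0,0,0.008,0,0],[0,0,0.006,0,0],[0,0,0,0,0]]' 20;python3 -m jog '[[0,0,0.005,0,0],[0,0,0.004,0,0],[0,0,0.003,0,0],[0,0,0.002,0,0],[0,0,0,0,0],[0,0,0,0,0]]';python3 -c "
from h import *
go(.5181,-.3148,.012,1.225);print(env.read_state()['force'])"
```

```text
t: 21.18
tool_pos: [0.5174, -0.3148, 0.0334]
tool_rot: [-3.141, -0.001, 1.225]
force: [0.5, -1.6, 1.6]
grip_width: 0.0112
finger_force: 28.0
t: 21.92
tool_pos: [0.5175, -0.3149, 0.0199]
tool_rot: [-3.141, -0.0, 1.225]
force: [-0.5, -1.7, 2.5]
grip_width: 0.0112
finger_force: 28.0
t 21.93 pos [ 0.5175 -0.3149  0.0199] yaw 1.225 rp [-3.141 -0.   ] grip 0.0112 27.98195868730545
TURN -0.0 then MOVE [np.float64(0.0003), np.float64(0.0006), np.float64(0.0079)]
[-0.49103509 -1.73538639  2.46507157]
```

```bash
python3 -m jog '[[0,0,0.003,0,0],[0,0,0.002,0,0],[0,0,0.001,0,0],[0,0,0,0,0],[0,0,0,0,0]]'| grep -E "pos|force";for i in 1 2; do python3 -m jog '[[0,0,0.001,0,0],[0,0,0,0,0],[0,0,0,0,0]]' | grep -E "pos|force"; done;  cat > lie.py <<'E'
from h import *
import sys
s=snap('side');P=cloud(s)
c=np.array([.498,-.291]);yaw=-.346;R=np.array([[np.cos(yaw),-np.sin(yaw)],[np.sin(yaw),np.cos(yaw)]])
l=np.c_[(P[...,:2].reshape(-1,2)-c)@R,P[...,2].ravel()]
m=(l[:,2]>.012)&(l[:,2]<.07)&(l[:,0]>.018)&(l[:,0]<.036)
for a in range(-84,84,6):
    q=l[m&(l[:,1]>a/1000)&(l[:,1]<=(a+6)/1000)];print(a,len(q),np.percentile(q[:,2],[10,50,90]).round(4) if len(q) else '')
E
python3 lie.py
```

```text
tool_pos: [0.5175, -0.315, 0.0139]
force: [-0.5, -1.7, 2.8]
finger_force: 28.0
tool_pos: [0.5176, -0.315, 0.0129]
force: [-1.2, -1.6, 2.4]
finger_force: 28.0
tool_pos: [0.5176, -0.315, 0.0119]
force: [-0.9, -2.2, 2.2]
finger_force: 28.1
-84 72 [0.0142 0.0236 0.0313]
-78 0 
-72 12 [0.025  0.0274 0.0295]
-66 25 [0.0176 0.0259 0.0294]
-60 20 [0.0181 0.0278 0.0291]
-54 18 [0.0191 0.0283 0.0297]
-48 13 [0.0185 0.0279 0.0291]
-42 15 [0.0267 0.0279 0.029 ]
-36 9 [0.0261 0.0273 0.029 ]
-30 73 [0.0218 0.0327 0.0556]
-24 28 [0.0267 0.0408 0.0564]
-18 23 [0.0268 0.036  0.0555]
-12 14 [0.0263 0.0284 0.0661]
-6 13 [0.0266 0.0493 0.0648]
0 5 [0.024  0.0262 0.0274]
6 3 [0.023  0.0237 0.0246]
12 6 [0.022  0.0226 0.0238]
18 6 [0.0222 0.0227 0.0236]
24 4 [0.0209 0.0217 0.0229]
30 2 [0.0214 0.0214 0.0214]
36 4 [0.0207 0.0216 0.0223]
42 2 [0.0204 0.0209 0.0213]
48 2 [0.0217 0.0219 0.022 ]
54 0 
60 0 
66 1 [0.018 0.018 0.018]
72 4 [0.0191 0.0219 0.025 ]
78 4 [0.0214 0.0261 0.0272]
```

```bash
for i in 1 2; do python3 -m jog '[[0,0,0.001,0,0],[0,0,0,0,0],[0,0,0,0,0]]' | grep -E "pos|force"; done; python3 lie.py | sed -n 3,8p
```

```text
tool_pos: [0.5175, -0.315, 0.0109]
force: [-0.4, -1.9, 2.6]
finger_force: 28.1
tool_pos: [0.5175, -0.315, 0.0099]
force: [-0.6, -0.8, 2.1]
finger_force: 28.1
-72 9 [0.023  0.0252 0.0258]
-66 21 [0.0187 0.0244 0.0262]
-60 19 [0.0178 0.0253 0.0263]
-54 17 [0.0191 0.0253 0.0264]
-48 15 [0.0174 0.0259 0.0268]
-42 13 [0.022  0.0252 0.0269]
```

```bash
python3 -m jog '[[0,0,0.0007,0,0],[0,0,0,0,0],[0,0,0,0,0]]' | grep -E "pos|force"
```

```text
tool_pos: [0.5176, -0.315, 0.0096]
force: [-1.7, -0.3, 7.1]
finger_force: 28.6
```

The force rose to 7 N, so the spatula is seated. I'll release, rise clear and look from above.

```bash
python3 -m jog '[[0,0,-0.001,0,0.015],[0,0,0,0,0.02],[0,0,0,0,0.035],[0,0,0,0,0.035],[0,0,-0.02,0,0.035],[0,0,-0.04,0,0.035],[0,0,-0.05,0,0.035],[0,0,-0.05,0,0.03],[0,0,-0.05,0,0],[0,0,-0.02,0,0]]';python3 lie.py; python3 -c "
from h import *
go(.6442,-.3278,.24)
s=snap('top');P=cloud(s)
for nm,(a,b,cc,dd) in {'bottle':(390,430,155,205)}.items():
    q=P[cc:dd,a:b].reshape(-1,3);q=q[(q[:,2]>.1)&(q[:,2]<.2)&(q[:,0]>.55)];print(nm,q.min(0).round(3),q.max(0).round(3),len(q))
"
```

```text
t: 25.78
tool_pos: [0.5185, -0.3157, 0.2436]
tool_rot: [3.137, 0.001, 1.225]
force: [-0.1, 0.7, 0.8]
grip_width: 0.0003
finger_force: 0.0
-84 79 [0.0139 0.0229 0.0311]
-78 0 
-72 6 [0.0232 0.0249 0.0266]
-66 25 [0.0194 0.024  0.0267]
-60 17 [0.0183 0.0244 0.0263]
-54 17 [0.0183 0.0245 0.0262]
-48 15 [0.021  0.0253 0.0261]
-42 13 [0.0248 0.0253 0.0265]
-36 11 [0.0238 0.0251 0.0257]
-30 12 [0.024  0.025  0.0258]
-24 12 [0.0243 0.0251 0.0262]
-18 13 [0.0238 0.0248 0.0263]
-12 10 [0.0245 0.0254 0.0268]
-6 13 [0.0238 0.025  0.0264]
0 11 [0.0194 0.023  0.0249]
6 9 [0.0204 0.0218 0.0223]
12 17 [0.021  0.0217 0.0225]
18 16 [0.0205 0.0213 0.0226]
24 16 [0.0202 0.0214 0.0226]
30 17 [0.02   0.021  0.0228]
36 14 [0.0203 0.0214 0.0224]
42 16 [0.0201 0.0211 0.0221]
48 13 [0.0195 0.0205 0.0219]
54 17 [0.0201 0.0213 0.0223]
60 13 [0.0206 0.0214 0.0221]
66 6 [0.0196 0.0209 0.0228]
72 36 [0.018  0.0233 0.0264]
78 33 [0.0255 0.0288 0.0325]
t 25.82 pos [ 0.5189 -0.316   0.245 ] yaw 1.225 rp [3.136e+00 2.000e-03] grip 0.0002 0.0
TURN 0 then MOVE [np.float64(0.0314), np.float64(0.1219), np.float64(0.005)]Traceback (most recent call last):
  File "<string>", line 6, in <module>
    q=P[cc:dd,a:b].reshape(-1,3);q=q[(q[:,2]>.1)&(q[:,2]<.2)&(q[:,0]>.55)];print(nm,q.min(0).round(3),q.max(0).round(3),len(q))
                                                                                    ~~~~~^^^
    return umr_minimum(a, axis, None, out, keepdims, initial, where)
ValueError: zero-size array to reduction operation minimum which has no identity
```

The spatula is flat (handle top 25 mm, blade 21 mm) and centred. Next is the lid; first I'll check the bottle's clearance.

```bash
python3 -c "
from h import *
P=np.load('pics/top0.npz')['P']
q=P[150:215,385:440].reshape(-1,3);q=q[(q[:,2]>.03)&(q[:,2]<.2)&(q[:,1]<-.4)&(q[:,0]>.6)]
c=np.array([.498,-.291]);yaw=-.346;R=np.array([[np.cos(yaw),-np.sin(yaw)],[np.sin(yaw),np.cos(yaw)]])
l=(q[:,:2]-c)@R;print(np.percentile(l,[1,50,99],axis=0).round(3),len(l))
"; python3 -m jog '[[0.008,0.03,0,0,0],[0.008,0.04,0,0,0],[0.008,0.035,0,0,0],[0.007,0.017,0,0,0],[0,0,0,0,0],[0,0,0,0,0]]';python3 -c "
from h import *
go(.6442,-.3278,.165)"
```

```text
[[ 0.181 -0.138]
 [ 0.203 -0.09 ]
 [ 0.294 -0.059]] 1259
t: 26.62
tool_pos: [0.642, -0.3271, 0.2392]
tool_rot: [-3.14, -0.0, 1.225]
force: [-0.9, 0.5, 0.3]
grip_width: -0.0002
finger_force: 0.0
t 26.62 pos [ 0.642  -0.3271  0.2392] yaw 1.225 rp [-3.14 -0.  ] grip -0.0002 0.0
TURN 0 then MOVE [np.float64(0.0001), np.float64(0.0023), np.float64(0.0742)]
```

```bash
python3 -m jog '[[0,0.001,0.03,0,0],[0,0,0.03,0,0],[0,0,0.016,0,0],[0,0,0,0,0],[0,-0.015,0,0,0],[0,-0.015,0,0,0],[0,-0.015,0,0,0],[0,-0.014,0.002,0,0],[0,0,0,0,0]]';python3 -c "
from h import *
go(.5843,-.3038,.162)"
```

```text
t: 27.75
tool_pos: [0.5883, -0.3078, 0.164]
tool_rot: [3.14, 0.001, 1.225]
force: [-0.3, -0.8, -0.3]
grip_width: -0.0003
finger_force: 0.0
t 27.75 pos [ 0.5883 -0.3078  0.164 ] yaw 1.225 rp [3.14e+00 1.00e-03] grip -0.0003 0.0
TURN 0 then MOVE [np.float64(0.0024), np.float64(-0.0051), np.float64(0.002)]
```

```bash
cat > lid.py <<'E'
from h import *
s=snap('side');P=cloud(s)
c=np.array([.498,-.291]);yaw=-.346;R=np.array([[np.cos(yaw),-np.sin(yaw)],[np.sin(yaw),np.cos(yaw)]])
l=np.c_[(P[...,:2].reshape(-1,2)-c)@R,P[...,2].ravel()]
k=l[(l[:,1]>-.084)&(l[:,1]<-.04)&(l[:,2]>.035)&(l[:,2]<.21)&(l[:,0]>-.1)&(l[:,0]<.15)]
a=np.arctan2(k[:,2]-.032,.079-k[:,0]);r=np.hypot(k[:,2]-.032,.079-k[:,0]);b=(r>.08)&(r<.16)
print(len(k),'lid angle',np.percentile(a[b],[10,50,90]).round(3),b.sum())
E
python3 lid.py; python3 -m jog '[[0,-0.017,0.002,0,0],[0,-0.017,0.003,0,0],[0,-0.016,0.006,0,0],[0,0,0,0,0]]'; python3 lid.py
```

```text
415 lid angle [1.531 1.544 1.55 ] 218
t: 28.3
tool_pos: [0.5412, -0.2907, 0.1516]
tool_rot: [-3.142, 0.0, 1.225]
force: [-1.0, -0.2, 0.1]
grip_width: 0.0001
finger_force: 0.0
791 lid angle [1.165 1.178 1.187] 413
```

```bash
python3 -m jog '[[0,-0.0145,0.007,0,0],[0,-0.014,0.010,0,0],[0,-0.013,0.011,0,0],[0,-0.011,0.013,0,0],[0,-0.010,0.014,0,0],[0,-0.007,0.015,0,0],[0,-0.006,0.016,0,0],[0,-0.002,0.012,0,0],[0,0,0,0,0]]'; python3 lid.py
```

```text
t: 29.48
tool_pos: [0.4685, -0.2643, 0.0527]
tool_rot: [-3.141, -0.0, 1.225]
force: [-0.1, -0.2, -0.0]
grip_width: -0.0002
finger_force: 0.0
1084 lid angle [0.146 0.158 0.172] 523
```

```bash
python3 -m jog '[[0,0,0.006,0,0],[0,0,0.006,0,0],[0,0,0.004,0,0],[0,0,0,0,0]]'|grep -E "pos|force"; for i in 1 2; do python3 -m jog '[[0,0,0.0015,0,0],[0,0,0,0,0]]'|grep -E "pos|force";done; python3 lid.py
```

```text
tool_pos: [0.4681, -0.2641, 0.0369]
force: [0.8, -0.3, -0.4]
finger_force: 0.0
tool_pos: [0.4683, -0.2643, 0.0358]
force: [0.0, 1.4, -0.4]
finger_force: 0.0
tool_pos: [0.4685, -0.2644, 0.0349]
force: [-1.9, 2.0, 8.7]
finger_force: 4.4
554 lid angle [0.023 0.031 0.045] 270
```

```bash
python3 -m jog '[[0,0,0.0015,0,0],[0,0,0,0,0],[0,0,0,0,0]]'|grep -E "pos|force"; python3 -m jog '[[0,0,-0.01,0,0],[0,0,-0.03,0,0],[0,0,-0.04,0,0],[0,-0.04,-0.04,0,0],[0,-0.06,-0.02,0,0],[0,-0.05,0,0,0],[0,0,0,0,0],[0,0,0,0,0]]'|grep -E "pos|force"
python3 - <<'E'
exec(open('lid.py').read())
t=snap('top')
w=np.vstack([cv2.resize(x['color'][a:b,d:e],(600,300),interpolation=2) for x,a,b,d,e in((s,220,330,220,440),(t,190,310,250,490))])
cv2.imwrite('pics/end.png',w)
m=l[(l[:,1]>-.08)&(l[:,1]<.08)&(l[:,0]>-.07)&(l[:,0]<.075)&(l[:,2]>.028)&(l[:,2]<.08)]
p=np.polyfit(m[:,0],m[:,2],1);print('lid slope',p,len(m))
Q=cloud(t);q=np.c_[(Q[...,:2].reshape(-1,2)-c)@R,Q[...,2].ravel()];m=q[(abs(q[:,1])<.08)&(q[:,0]>-.07)&(q[:,0]<.075)&(q[:,2]>.028)&(q[:,2]<.08)]
p=np.polyfit(m[:,0],m[:,2],1);print('top lid slope',p,len(m))
E
```

```text
tool_pos: [0.4686, -0.2645, 0.0346]
force: [-6.6, 3.5, 25.7]
finger_force: 12.6
tool_pos: [0.3285, -0.2143, 0.173]
force: [1.0, 0.3, 0.5]
finger_force: 0.0
572 lid angle [0.024 0.033 0.048] 264
lid slope [-0.00029196  0.03500384] 2823
top lid slope [0.00252186 0.03602834] 3684
```

View pics/end.png

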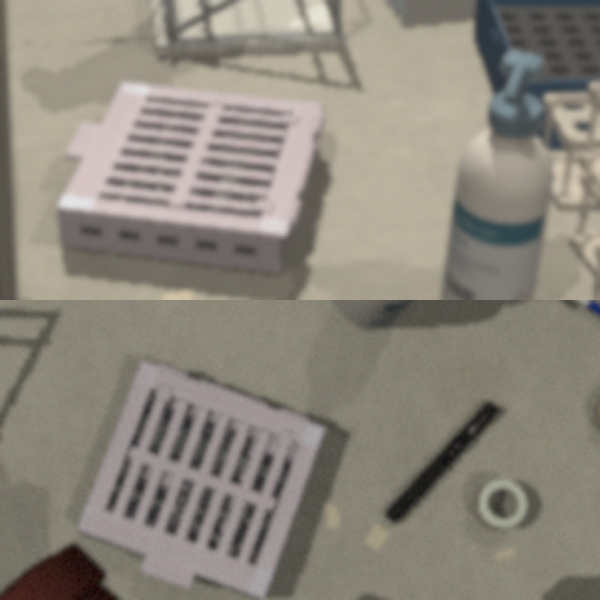

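The lid lies level (slope ≈ 0, top at 35 mm). The arm is clear, and the bottle, marker and roll haven't moved.

```bash
python3 -c "
from bench import env
print(env.sign_off())"
```

```text
the job is handed in; nothing more can be done
None
```

The job is handed in: forceps and spatula each lie flat in their own bed, the lid is shut level, and the bottle, plaster roll and marker look undisturbed (sign-off returned no verdict).

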